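# Tuck a test strip under the lap plate and hold it pressed flat

### The arm

A 6-joint arm with a two-finger parallel gripper is mounted at the origin on a cart in front of the work surface, level with it; the furniture and walls round the work are solid. World frame = base frame: x ahead of the robot, y to its left, z up, the work surface at z = 0. Lengths are in m, angles in rad, forces in N, time in s.
With the tool pointing down it reaches from about 0.225 to 0.875 m from the base axis. Payload 3.4 kg.
Tool frame: the origin (TCP) lies between the finger pads; the fingertips stand ctrl.tcp_to_tips ahead of it and the grasp point (between the pads) lies 3 mm ahead of it (ctrl.tcp_to_tips is the distance from the TCP to the fingertips, in m); z points along the fingers, y is the line along which they close (so a half turn about z gives the same grasp; the last joint's range is limited). The gripper opens to 85 mm and grips with 20 to 120 N. Pads are 22 mm wide; open, the fingers measure 114 mm over their backs; the gripper's body (76 mm by 85 mm) begins 54 mm behind the grasp point. The pads swing forward as they close: fully open they stand 13 mm farther back than shut.
Start: joints at [0.986, 0.276, 1.505, -0, 1.361, -0.121], TCP at [0.257, 0.514, 0.253] pointing down, gripper open.
Joint ranges: [-2.89, 2.89], [-0.75, 2.08], [0.22, 2.7], [-1.18, 4.32], [0.11, 2.71], [-2.7, 2.7]. Speed limits (rad/s): [2.57, 2.57, 3.14, 3.14, 3.14, 3.14].

### API

Orientations are given as a unit quaternion [x, y, z, w].
In Python, from cell import ctrl gives the robot as it stands. The module is installed in compiled form; this text tells all that it offers.
- The arm moves only by the tool servo_tool, never from a script. Its argument "targets" is a list of rows, each a list of 3 entries, a list of its own where there are three numbers: the shift along the tool's x, y, z in m, then the turn, a rotation vector about the tool's x, y, z in degrees, then the closure, from 0 (fully open) to 1 (shut). A call has 1 to 10 rows; each row is the pose to reach, as a shift and turn from the pose commanded when the call began, along the tool's axes at that moment; what a row does not reach only later rows make up. A row lasts 1/8 s, in which the tool goes at most 62.5 mm and 10.7 degrees, less where a joint would pass 70% of its speed; a pose out of reach is approached as far as the arm can. A call with a gripper value outside its range is refused whole. The fingers move at their own pace and stop on an object; "newtons" is the grip in N (left out, the last holds). Time passes only in rows, so rows that repeat a pose let the fingers close. It gives the time, the measured TCP pose, the force, the opening and the grip force at its end, in the units of the state.
- ctrl.sense(): the state, without advancing time (a new reading comes with each control period).
- ctrl.grab_frame(name): name is "scene" or "side" or "wrist"; returns a dict with "frame" (400x640x3 uint8, red, green, blue), "intrinsics" (3x3 intrinsics, pixels), "k1" (the pictures are not rectified: a ray, as slopes to the right and down, at radius r is drawn at 1 + k1 r^2 times it, then the intrinsics apply), "pose" (4x4, takes a point from camera to world coordinates); the wrist camera has in their place "T_tool_cam" (4x4, takes a point from camera to tool coordinates, whose origin is the TCP and whose axes are the flange's). Camera axes: x right, y up, looking along -z (the intrinsics and any distortion apply to the point x, -y, -z); pixel columns grow to the right and rows downward; lengths in m; the calibration is good to about 2 mm. A picture is of the moment at which its call begins: read the wrist's pose just before it. There is no depth.
- ctrl.close_job(): hands the job in; it is judged then, once.
Trained networks look in a picture, given as the dict that the camera call returned (one of the last four; its "shot" number tells which), for a name from the list of things; names that differ only in an ending like _2 or _b are one class to them, and where a whole thing is asked for, a point or a joint stands for the part that bears it (a point fixed in the world has none). Each returns a list of dicts, best first, with "score" (0 to 1); they miss things now and then, are a little off and sometimes report something else, mostly with a low value. They report only what shows in the picture. A call takes as long as a camera call. They do not tell look-alikes from the thing itself.
- ctrl.masks_of(query, picture): "pixels" (400x640 bool, what is visible of it) and "uv" ([column, row] in pixels, amid what is visible of it).
The state is a dict: "time": time; "qpos": joint angles; "joint_velocities": joint speeds; "joint_torque": joint torques, N m; "ee_pos": TCP position; "tcp_rot": TCP orientation; "wrist_force": force on the tool from outside, world axes, zero at the start; "torque": the same for the moment, N m; "width": opening from 0.0 (shut) to 1.0 (fully open); "gripper_force": force on a finger pad.
Only numpy, scipy, OpenCV 4.12 (cv2) and the standard library are available. Lean on these libraries where they do the work, as an engineer would, in place of code of your own. Each camera call takes 0.05 s, during which the arm holds its last target. There are 200 camera calls.

### The job

Get the lap-joint jig ready for bonding: first swing the hook closed until it rests in its keeper over the lap plate, then take the metal test strip with the grip tab and tuck its plain edge in under the lap plate, squarely, centred and fully home against the stop, without lifting the lap plate. Finish while holding the strip there, pressed down firmly flat on the board (about 10 N), and do not let go; leave the other things on the bench where they are.

Things in the scene. Friction and masses are not known exactly. Their poses are not given: they have to be found in the camera images.
- jig: Lap-joint jig, fixed on the bench. Origin at bench height; x points from its open front to its hinge block (away from the robot at yaw 0), y left, z up. Grey board: x -100..75, y -75..105 mm, flat top 12 mm above the bench. On it at the rear a stop bar (face at x = 45, y -60..60) and a hinge block (x 60..74, 34.5 mm high).
- bed: The jig's grey board alone: 175 x 180 x 12 mm, fixed to the jig, same origin and axes as the jig. The strip slides on its top and is to be pressed onto it.
- stop_mid (a point): Middle of the foot of the stop bar's face, on the board's top (jig x 45, y 0, z 12 mm); axes as the jig. The strip's plain edge belongs here.
- lap_plate (a joint): Lap plate: aluminium, 45 x 120 x 5 mm, jig x 10..55, y -60..60, hinged at its rear edge. 0 rad = down at rest, grows as its front edge lifts. Light (0.15 kg), not sprung; a stop in the hinge carries it, 8 mm above the board. Below it is a slot 8 mm high, 35 mm deep to the stop bar, open at the front: the 4 mm strip slides in without touching it.
- lap_edge (a point): Middle of the lower front edge of the lap plate (jig x 10, y 0, z 20 mm when down).
- hook (a joint): Steel hook arm, 12 wide, 6 thick (28..34 mm above the bench), on an upright pivot at the jig's left. 0 rad = closed (end stop): arm along jig -y, 3 mm above the lap plate, tip in the keeper. Opens clockwise seen from above, to 1.6 rad; at angle a the arm points along jig (-sin a, -cos a). Starts open, 0.8 to 1.4 rad. Stays where left; about 1 N at the pin moves it.
- hook_pivot (a point): The hook's pivot axis (jig x 30, y 90, z 31 mm). The keeper that takes the hook's tip is a small fixed steel bracket with an upper lip at jig x 25..66, y 16..30, top 40.5 mm above the bench, open to the front.
- hook_pin (a point): Upright round pin on the hook arm, 12 mm diameter, from 34 to 76 mm above the bench, 46 mm from the pivot axis; this point lies on its axis 71 mm above the bench. The pin can be pinched from above or pushed; it turns freely enough between the fingers when the hook swings.
- strip: Loose aluminium test strip, 90 (x) x 100 (y) x 4 mm, 0.12 kg, starts flat on the bench. Origin at the centre of its underside, z up; +x points to its plain leading edge (x = 45), the tab stands at the other end.
- tab_mid (a point): Point on the strip's grip tab (strip x -28, y 0, z 18 mm). The tab is an upright block 30 (x) x 14 (y) mm, solid with the strip, from its top face (4 mm) up to 28.5 mm above its underside. Pinch it across its 14 mm.
- lead_left (a point): Left end of the leading edge's lower line (strip x 45, y 50, z 0 mm).
- lead_right (a point): Right end of the leading edge's lower line (strip x 45, y -50, z 0 mm).
- tally_counter: Grey tally counter 58 x 60 x 36 mm, a bystander; leave alone.
- tape_roll: Roll of tape 66 mm across, 18 mm high, a bystander; leave alone.
- oil_bottle: Small brown bottle 31 mm across, 67 mm high, a bystander; leave alone.
Mind the look-alikes: they are no part of the job. Of the things that look like the strip, take the one that is farthest to the robot's left at the start.

How it is judged:
By the outcome, as a careful person would: the job done as asked, in the order asked, and still so for the second after the job is handed in, while the arm keeps its last pose, push and grip.
It also fails if it takes over 51 s, if anything falls off the work surface, if the arm or the gripper's body presses on something with over 40 N, if the wrist force passes 120 N, or if a joint passes its speed limit or range.

## Working session

There is one attempt and no reset: what is moved stays moved. The work goes in short steps, Python scripts to look and compute and a tool call to move; the robot and the scene stay as the last step left them, time stands still between calls to the robot, and variables do not carry over. Pictures are saved under pics/ and viewed, at most 10 in all, crops included, and the job is handed in when it is done.

Besides the shell and the picture viewer there is one more tool, called in YAML: its name, and indented under it one key for each argument. servo_tool: Moves the arm, as the interface text tells. Its arguments: {"type":"object","properties":{"targets":{"type":"array","items":{"type":"array"}},"newtons":{"type":"number"}},"required":["targets"]}

```bash
mkdir -p pics; cat > h.py <<'E'
import numpy as np, cv2
from cell import ctrl
from scipy.spatial.transform import Rotation as R
def shot(n):
    s=ctrl.sense(); p=ctrl.grab_frame(n)
    if n=='wrist':
        T=np.eye(4);T[:3,:3]=R.from_quat(s['tcp_rot']).as_matrix();T[:3,3]=s['ee_pos']
        p['P']=T@p['T_tool_cam']
    else: p['P']=np.array(p['pose'])
    return p
def save(p,f,crop=None,sc=1):
    im=p['frame'][:,:,::-1]
    if crop: im=im[crop[1]:crop[3],crop[0]:crop[2]]
    cv2.imwrite(f,cv2.resize(np.ascontiguousarray(im),None,fx=sc,fy=sc,interpolation=cv2.INTER_CUBIC))
def ray(p,uv):
    K=np.array(p['intrinsics']);d=np.array([(uv[0]-K[0,2])/K[0,0],(uv[1]-K[1,2])/K[1,1]])
    x=d.copy()
    for _ in range(20): x=d/(1+p['k1']*(x@x))
    return p['P'][:3,3],p['P'][:3,:3]@np.array([x[0],-x[1],-1])
def at(p,uv,z):
    o,d=ray(p,uv); return o+d*(z-o[2])/d[2]
def proj(p,X):
    c=p['P'][:3,:3].T@(np.array(X)-p['P'][:3,3]); x=np.array([c[0],-c[1]])/-c[2]
    x=x*(1+p['k1']*(x@x)); K=np.array(p['intrinsics'])
    return np.array([K[0,0]*x[0]+K[0,2],K[1,1]*x[1]+K[1,2]])
E
python3 - <<'E'
from h import *
for n in ['scene','side']:
    p=shot(n); save(p,f'pics/{n}0.png'); print(n,p['P'][:3,3].round(3))
    for q in ['jig','bed','hook','hook_pin','lap_plate','strip','tab_mid','tally_counter','tape_roll','oil_bottle']:
        for m in ctrl.masks_of(q,p): print(q,round(m['score'],2),np.round(m['uv']),m['pixels'].sum(),at(p,m['uv'],0.0).round(3)[:2])
print(ctrl.tcp_to_tips,ctrl.sense())
E
```

```text
scene [-0.206 -0.757  0.651]
jig 0.64 [367. 220.] 2364 [ 0.602 -0.103]
bed 0.7 [358. 222.] 1676 [ 0.577 -0.09 ]
hook 0.61 [352. 200.] 125 [0.657 0.004]
hook_pin 0.51 [423. 272.] 511 [ 0.52  -0.353]
hook_pin 0.28 [364. 218.] 2425 [ 0.605 -0.091]
lap_plate 0.92 [376. 206.] 331 [ 0.683 -0.071]
lap_plate 0.16 [364. 218.] 2431 [ 0.605 -0.091]
strip 0.88 [246. 218.] 566 [0.358 0.153]
strip 0.73 [263. 186.] 382 [0.514 0.279]
strip 0.72 [280. 242.] 836 [ 0.35  -0.013]
strip 0.57 [298. 204.] 495 [0.52  0.105]
tab_mid 0.91 [280. 244.] 836 [ 0.343 -0.02 ]
tab_mid 0.82 [298. 205.] 479 [0.518 0.103]
tab_mid 0.8 [248. 217.] 560 [0.362 0.154]
tab_mid 0.7 [260. 188.] 424 [0.498 0.275]
tally_counter 0.65 [422. 271.] 479 [ 0.52  -0.351]
tape_roll 0.77 [274. 170.] 219 [0.622 0.355]
oil_bottle 0.68 [277. 170.] 196 [0.627 0.345]
oil_bottle 0.54 [448. 241.] 172 [ 0.676 -0.326]
side [0.45  1.098 0.656]
jig 0.66 [292. 219.] 1617 [ 0.596 -0.106]
bed 0.58 [302. 222.] 1079 [ 0.562 -0.081]
bed 0.22 [319. 184.] 161 [ 0.518 -0.392]
hook 0.54 [290. 218.] 147 [ 0.604 -0.111]
hook 0.48 [293. 221.] 1543 [ 0.591 -0.09
[... 716 characters left out ...]
2 {'time': 1.1, 'qpos': array([ 9.86020113e-01,  2.75889803e-01,  1.50491754e+00, -4.12731570e-06,
        1.36074538e+00, -1.20986461e-01]), 'joint_velocities': array([-0.00041253, -0.00124725,  0.00098222,  0.00068384, -0.00152793,
       -0.00111444]), 'joint_torque': array([-1.69008286e-03, -4.16668332e+01, -2.46098703e+01,  1.51103941e-04,
        1.89934321e-04,  1.99815418e-05]), 'ee_pos': array([0.25722307, 0.51426413, 0.25332683]), 'tcp_rot': array([2.29821672e-01, 9.73232757e-01, 1.80349563e-05, 8.79306494e-06]), 'wrist_force': array([ 0.30840041, -0.51312574, -0.12825758]), 'torque': array([ 0.0380888 ,  0.06172375, -0.00455106]), 'gripper_force': 0.0, 'width': 1.0013791342207965}
```

View pics/scene0.png

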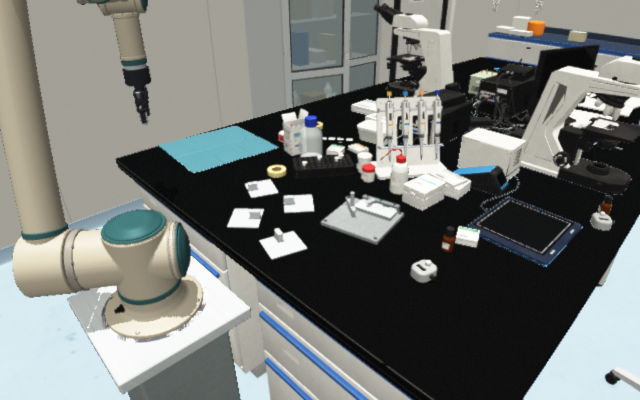

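View pics/side0.png

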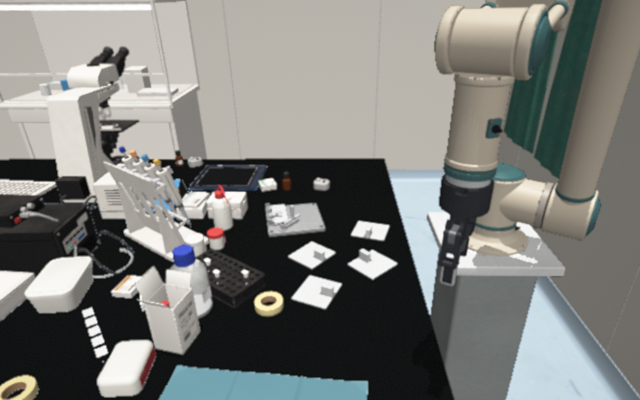

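Strip-like candidates in the scene image are (262,187), (298,204), (246,218) and (280,242). In world coordinates they sit at y ≈ 0.27, 0.105, 0.153 and −0.02. The one farthest left is (262,187), at about (0.505, 0.27). The jig is at (365,218), with its hook open.

```bash
cat >> h.py <<'E'
def rel(pos,yaw=None,s=None):
    """shift(mm)/rotvec(deg) in tool axes; yaw = world angle of tool y axis (deg), tool down"""
    s=s or ctrl.sense(); R0=R.from_quat(s['tcp_rot'])
    sh=R0.inv().apply(np.array(pos)-s['ee_pos'])
    if yaw is None: return (sh*1000).round(1),np.zeros(3)
    y=np.radians(yaw); Y=np.array([np.cos(y),np.sin(y),0]);Z=np.array([0,0,-1.]);X=np.cross(Y,Z)
    rv=(R0.inv()*R.from_matrix(np.c_[X,Y,Z])).as_rotvec(degrees=True)
    return (sh*1000).round(1),rv.round(1)
E
python3 - <<'E'
from h import *
p=shot('wrist'); print(np.array(p['T_tool_cam']).round(3),p['intrinsics'],p['k1'],p['P'].round(3))
print(rel([.43,.27,.30],90),rel([.52,-.08,.30],90))
E
```

```text
[[ 0.     0.954  0.299  0.077]
 [ 1.    -0.     0.    -0.   ]
 [ 0.     0.299 -0.954 -0.12 ]
 [ 0.     0.     0.     1.   ]] [[297.17209708   0.         315.15342677]
 [  0.         297.17209708 197.25251543]
 [  0.           0.           1.        ]] -0.0011063312886826703 [[ 0.447 -0.853 -0.268  0.188]
 [ 0.894  0.427  0.134  0.549]
 [-0.    -0.299  0.954  0.373]
 [ 0.     0.     0.     1.   ]]
(array([-263.8, -141.2,  -46.7]), array([  0. ,   0. , -26.6])) (array([-500.8, -414. ,  -46.7]), array([  0. ,   0. , -26.6]))
```

servo_tool:
  targets:
    - [[-0.05,-0.03,-0.01],[0,0,-9],0]
    - [[-0.1,-0.06,-0.02],[0,0,-18],0]
    - [[-0.15,-0.09,-0.03],[0,0,-26.6],0]
    - [[-0.2,-0.12,-0.04],[0,0,-26.6],0]
    - [[-0.25,-0.14,-0.047],[0,0,-26.6],0]
    - [[-0.264,-0.141,-0.047],[0,0,-26.6],0]
    - [[-0.264,-0.141,-0.047],[0,0,-26.6],0]

```text
time: 2.02
ee_pos: [0.4307, 0.2699, 0.3]
tcp_rot: [0.001, 1.0, 0.0, -0.0]
wrist_force: [-0.5, -0.0, 0.6]
width: 1.001
gripper_force: 0.0
```

```bash
python3 - <<'E'
from h import *
p=shot('wrist'); save(p,'pics/w1.png')
s=ctrl.sense();print(s['time'],s['ee_pos'],s['wrist_force'])
for q in ['strip','tab_mid']:
    for m in ctrl.masks_of(q,p): print(q,round(m['score'],2),np.round(m['uv']),m['pixels'].sum(),at(p,m['uv'],0.004).round(3)[:2])
print(rel([.52,-.08,.30],90))
E
```

```text
2.075 [0.42978857 0.27050833 0.29995296] [-0.24365142  0.47562887  0.48110967]
strip 0.8 [227. 107.] 5353 [0.357 0.152]
strip 0.77 [317. 205.] 3858 [0.496 0.273]
strip 0.77 [ 94. 100.] 5445 [ 0.348 -0.024]
strip 0.67 [208. 220.] 3643 [0.52  0.109]
strip 0.36 [ 72. 297.] 1567 [ 0.654 -0.128]
tab_mid 0.98 [317. 209.] 3819 [0.502 0.273]
tab_mid 0.98 [210. 220.] 3648 [0.519 0.112]
tab_mid 0.92 [92. 99.] 5399 [ 0.346 -0.026]
tab_mid 0.56 [229. 107.] 5221 [0.357 0.155]
(array([-9.010e+01, -3.512e+02, -3.000e-01]), array([ 0. , -0.1,  0.1]))
```

View pics/w1.png

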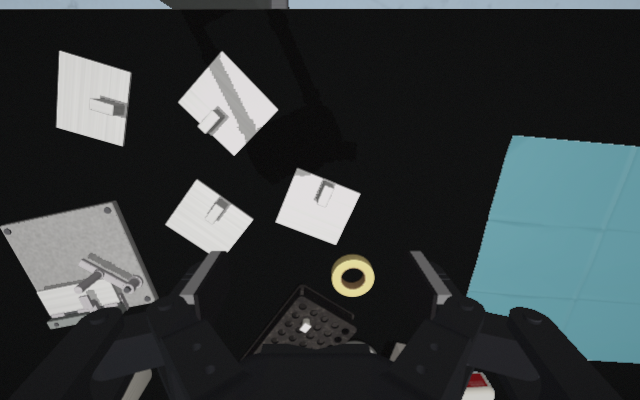

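The wrist image shows four strips, with the leftmost in y at (317,205). The tape roll is at (352,276) and the jig at (85,260) with its hook open. Next I'll look at the jig.

servo_tool:
  targets:
    - [[-0.02,-0.06,0],[0,0,0],0]
    - [[-0.04,-0.12,0],[0,0,0],0]
    - [[-0.06,-0.18,0],[0,0,0],0]
    - [[-0.08,-0.24,0],[0,0,0],0]
    - [[-0.09,-0.3,0],[0,0,0],0]
    - [[-0.09,-0.35,0],[0,0,0],0]
    - [[-0.09,-0.35,0],[0,0,0],0]

```text
time: 3.05
ee_pos: [0.5205, -0.0817, 0.2998]
tcp_rot: [0.001, 1.0, -0.0, -0.0]
wrist_force: [0.2, 1.0, -0.8]
width: 0.998
gripper_force: 0.0
```

```bash
python3 - <<'E'
from h import *
p=shot('wrist'); save(p,'pics/w2.png')
s=ctrl.sense();print(s['time'],s['ee_pos'])
for q in ['jig','bed','lap_plate','hook','hook_pin']:
    for m in ctrl.masks_of(q,p):
        pts=np.argwhere(m['pixels'])[:,::-1]
        print(q,round(m['score'],2),np.round(m['uv']),len(pts),at(p,m['uv'],0.012).round(3)[:2], np.r_[pts.min(0),pts.max(0)])
        if q in('bed','lap_plate') : print(cv2.minAreaRect(cv2.convexHull(pts.astype(np.float32))))
E
```

```text
3.1 [ 0.52031531 -0.07974161  0.29987536]
jig 0.6 [305. 208.] 14349 [ 0.587 -0.096] [230 140 374 278]
bed 0.58 [301. 190.] 10282 [ 0.561 -0.102] [231 140 375 273]
((304.1346130371094, 207.673095703125), (115.12017059326172, 129.04441833496094), 78.69007110595703)
lap_plate 0.77 [301. 244.] 2169 [ 0.646 -0.104] [260 224 345 265]
((302.793701171875, 245.2096710205078), (31.245792388916016, 81.66328430175781), 78.2317123413086)
hook 0.91 [343. 220.] 626 [ 0.606 -0.041] [318 202 369 238]
hook 0.25 [298. 248.] 2158 [ 0.651 -0.109] [260 224 345 265]
hook_pin 0.6 [339. 224.] 681 [ 0.612 -0.047] [316 201 370 240]
```

View pics/w2.png

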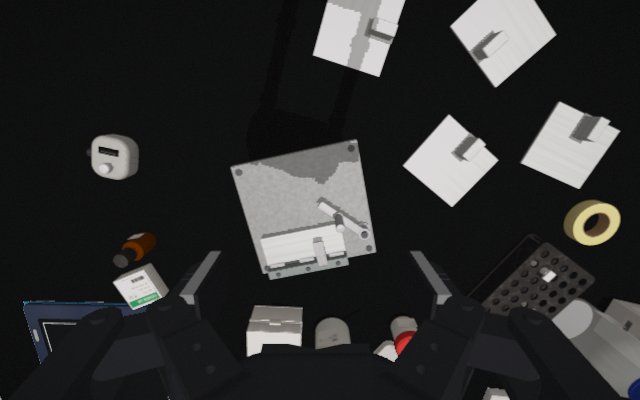

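The jig's front edge runs (231,167)–(357,140) and its rear-left corner is at (376,251). The hook runs from its pivot at (365,233) to its tip at (322,203), with the pin top near (340,220). Next I'll fit the jig pose from its silhouette, then the hook and strip.

```bash
cat >> h.py <<'E'
from scipy.optimize import minimize
def box(x0,x1,y0,y1,z0,z1): return np.array([[x,y,z] for x in(x0,x1) for y in(y0,y1) for z in(z0,z1)])/1000
def w(pose,P):
    c,s=np.cos(pose[2]),np.sin(pose[2]); P=np.atleast_2d(P)
    return np.c_[pose[0]+c*P[:,0]-s*P[:,1],pose[1]+s*P[:,0]+c*P[:,1],P[:,2]]
def render(p,pose,boxes,S=4):
    im=np.zeros((400*S,640*S),np.uint8)
    for b in boxes:
        u=np.array([proj(p,X) for X in w(pose,b)])*S+S/2
        cv2.fillConvexPoly(im,cv2.convexHull(np.round(u).astype(np.int32)),255)
    return cv2.resize(im,(640,400),interpolation=cv2.INTER_AREA)/255.
def fit(ps,masks,boxes,x0):
    f=lambda v:sum(np.abs(render(p,[v[0],v[1],v[2]*3],boxes)-m).sum()/m.sum() for p,m in zip(ps,masks))
    x=np.array([x0[0],x0[1],x0[2]/3])
    for d in(.01,.003):
        r=minimize(f,x,method='Nelder-Mead',options=dict(initial_simplex=np.r_[[x],x+np.eye(3)*d],xatol=1e-5,fatol=1e-5)); x=r.x
    return np.array([x[0],x[1],x[2]*3]),r.fun
JIG=[box(-100,75,-75,105,0,12),box(60,74,-60,60,12,34.5)]
STRIP=[box(-45,45,-50,50,0,4),box(-43,-13,-7,7,4,28.5)]
def near(p,uv,thr,rad=110):
    g=p['frame'].max(2)>thr
    n,l=cv2.connectedComponents(g.astype(np.uint8),connectivity=4); return l==l[int(uv[1]),int(uv[0])]
E
python3 - <<'E'
from h import *
p=shot('wrist')
m=near(p,(270,190),40); print(m.sum())
pose,e=fit([p],[m.astype(float)],JIG,(.60,-.09,np.radians(-12)))
print('jig',pose[:2].round(4),np.degrees(pose[2]),e)
im=p['frame'][:,:,::-1].copy()
def dr(im,pose,P,c):
    for X in w(pose,np.array(P)/1000.):
        u=proj(p,X); cv2.circle(im,tuple(np.round(u*8).astype(int)),8,c,-1,shift=3)
dr(im,pose,[[-100,-75,12],[-100,105,12],[75,105,12],[75,-75,12]],(0,0,255))
dr(im,pose,[[30,90,34]],(0,255,0)); dr(im,pose,[[10,-60,25],[10,60,25]],(255,0,0))
# hook angle candidates: pin top
for a in (.8,.9,1.,1.1,1.2,1.3,1.4):
    X=w(pose,np.array([[30-46*np.sin(a),90-46*np.cos(a),76]])/1000)[0]
    print(a,proj(p,X).round(1),X.round(4))
m2=near(p,(572,140),90); print('strip px',m2.sum())
ps,e=fit([p],[m2.astype(float)],STRIP,(.51,.27,np.radians(150)));print(ps,np.degrees(ps[2]),e)
dr(im,ps,[[45,50,4],[45,-50,4],[-45,50,4],[-45,-50,4],[-43,0,28.5],[-13,0,28.5]],(0,0,255))
c=np.hstack([im[130:285,220:385],im[95:250,500:640]]);cv2.imwrite('pics/c1.png',cv2.resize(c,None,fx=2.6,fy=2.6,interpolation=cv2.INTER_CUBIC))
E
```

```text
14712
jig [ 0.608  -0.1079] 12.066491217388373 0.008954941411039674
0.8 [335.7 229. ] [ 0.593  -0.0519  0.076 ]
0.9 [338.  226.3] [ 0.5893 -0.0491  0.076 ]
1.0 [340.5 223.8] [ 0.5859 -0.046   0.076 ]
1.1 [343.3 221.5] [ 0.5828 -0.0426  0.076 ]
1.2 [346.4 219.5] [ 0.5801 -0.0389  0.076 ]
1.3 [349.6 217.7] [ 0.5778 -0.0349  0.076 ]
1.4 [353.1 216.3] [ 0.5758 -0.0308  0.076 ]
strip px 4527
[0.50068656 0.27241409 2.74278142] 157.14979974801014 0.08947015077292239
```

View pics/c1.png

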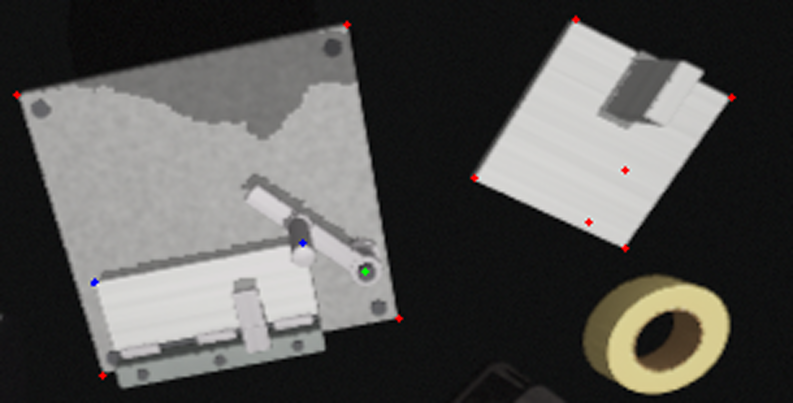

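The fitted jig pose is (0.608, −0.108), yaw 12°, and it matches the picture. The hook is at about 0.84 rad, with its pin at about (0.591, −0.051). In the right half of the crop, the strip's tab is at the upper-right end, so the fit is flipped by a half turn. Next I pinch the pin.

servo_tool:
  targets:
    - [[-0.03,0.015,0.03],[0,0,0],0]
    - [[-0.06,0.029,0.08],[0,0,0],0]
    - [[-0.071,0.029,0.13],[0,0,0],0]
    - [[-0.071,0.029,0.18],[0,0,0],0]
    - [[-0.071,0.029,0.21],[0,0,0],0]
    - [[-0.071,0.029,0.228],[0,0,0],0]
    - [[-0.071,0.029,0.228],[0,0,0],0]
  newtons: 25

```text
time: 4.28
ee_pos: [0.5903, -0.0496, 0.0708]
tcp_rot: [-0.001, 1.0, 0.0, -0.002]
wrist_force: [0.5, 0.5, 0.4]
width: 0.997
gripper_force: 0.0
```

servo_tool:
  targets:
    - [[0,0,0],[0,0,0],1]
    - [[0,0,0],[0,0,0],1]
    - [[0,0,0],[0,0,0],1]
    - [[0,0,0],[0,0,0],1]
    - [[0,0,0],[0,0,0],1]
    - [[0,0,0],[0,0,0],1]
    - [[0,0,0],[0,0,0],1]
    - [[0,0,0],[0,0,0],1]

```text
time: 5.28
ee_pos: [0.5916, -0.0511, 0.0728]
tcp_rot: [-0.0, 1.0, -0.0, 0.0]
wrist_force: [-1.3, -2.3, 5.8]
width: 0.128
gripper_force: 24.8
```

```bash
python3 - <<'E'
from h import *
p=shot('wrist'); save(p,'pics/w3.png')
s=ctrl.sense();print(s['time'],s['ee_pos'],s['width'],s['gripper_force'],s['wrist_force'])
E
```

```text
5.325 [ 0.5915542  -0.05114497  0.07282043] 0.12919376979421676 24.752659499645233 [-0.26442538 -1.02867044  5.26048342]
```

View pics/w3.png

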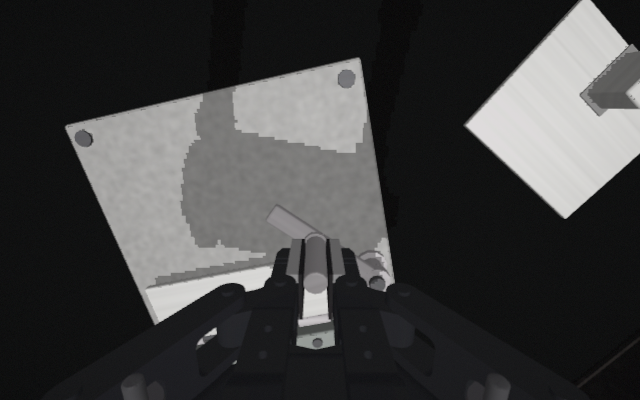

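The pin is held: opening is about 11 mm, and the picture shows it between the pads at (315,260). Next I swing the hook closed along the arc.

servo_tool:
  targets:
    - [[-0.004,-0.0027,0],[0,0,0],1]
    - [[-0.0084,-0.0049,0],[0,0,0],1]
    - [[-0.013,-0.0066,0],[0,0,0],1]
    - [[-0.0176,-0.0079,0],[0,0,0],1]
    - [[-0.0224,-0.0086,0],[0,0,0],1]
    - [[-0.0272,-0.0088,0],[0,0,0],1]
    - [[-0.032,-0.0085,0],[0,0,0],1]
    - [[-0.0367,-0.0078,0],[0,0,0],1]
    - [[-0.0385,-0.0075,0],[0,0,0],1]
    - [[-0.0385,-0.0075,0],[0,0,0],1]

```text
time: 6.58
ee_pos: [0.6293, -0.059, 0.0727]
tcp_rot: [-0.001, 1.0, -0.001, -0.001]
wrist_force: [-2.9, -1.7, 5.9]
width: 0.127
gripper_force: 24.9
```

```bash
python3 - <<'E'
from h import *
s=ctrl.sense();print(s['time'],s['ee_pos'],s['width'],s['gripper_force'],s['wrist_force'])
E
```

```text
6.575 [ 0.62929586 -0.0590193   0.07271257] 0.1267545766742705 24.9050509929657 [-2.88511657 -1.68146397  5.94810712]
```

servo_tool:
  targets:
    - [[-0.0015,0.0002,0],[0,0,0],1]
    - [[-0.003,0.0003,0],[0,0,0],1]
    - [[-0.003,0.0003,0],[0,0,0],1]

```text
time: 6.95
ee_pos: [0.6317, -0.0587, 0.0727]
tcp_rot: [-0.001, 1.0, -0.001, -0.001]
wrist_force: [-3.4, -2.3, 6.9]
width: 0.129
gripper_force: 25.0
```

servo_tool:
  targets:
    - [[-0.0015,0.0003,0],[0,0,0],1]
    - [[-0.003,0.0006,0],[0,0,0],1]
    - [[-0.003,0.0006,0],[0,0,0],1]

```text
time: 7.32
ee_pos: [0.6327, -0.0585, 0.0726]
tcp_rot: [-0.001, 1.0, -0.001, -0.003]
wrist_force: [-7.4, -4.3, 9.7]
width: 0.131
gripper_force: 25.3
```

```bash
python3 - <<'E'
from h import *
s=ctrl.sense();print(s['time'],s['ee_pos'],s['wrist_force'],s['width'])
p=shot('wrist')
for q in ['hook','hook_pin']:
    for m in ctrl.masks_of(q,p):
        pts=np.argwhere(m['pixels'])[:,::-1]; print(q,m['score'],m['uv'],pts.min(0),pts.max(0))
save(p,'pics/w4.png',(160,120,480,400),2)
E
```

```text
7.325 [ 0.63274586 -0.05851625  0.07264667] [-7.3971369  -4.34216787  9.67743508] 0.1313766540642114
hook 0.77 [331.2, 229.0] [262 204] [409 284]
hook_pin 0.85 [328.7, 230.6] [262 202] [409 285]
```

View pics/w4.png

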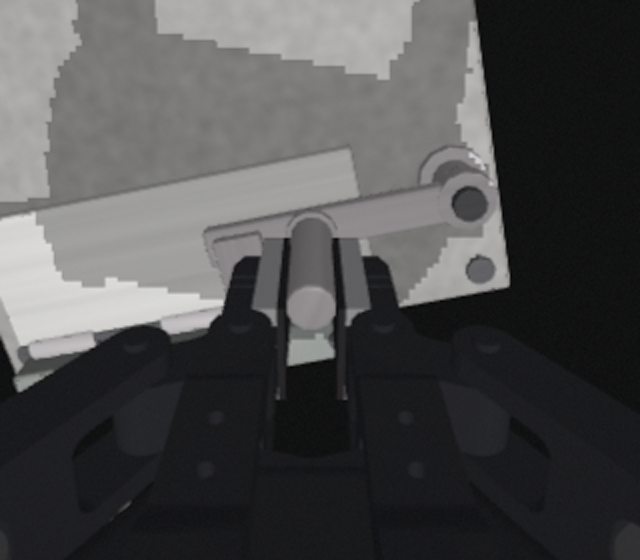

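The arm is parallel to the plate's front edge with its tip under the keeper, and the push force is rising, so it is on the end stop. Release and lift.

servo_tool:
  targets:
    - [[0.001,0,0],[0,0,0],0.6]
    - [[0.001,0,0],[0,0,0],0.6]
    - [[0.001,0,0],[0,0,0],0.6]
    - [[0.001,0,-0.03],[0,0,0],0.6]
    - [[0.02,0,-0.09],[0,0,0],0.3]
    - [[0.06,-0.03,-0.14],[0,0,0],0]
    - [[0.1,-0.04,-0.16],[0,0,0],0]
    - [[0.1,-0.04,-0.16],[0,0,0],0]

```text
time: 8.48
ee_pos: [0.5347, -0.0982, 0.235]
tcp_rot: [0.001, 1.0, -0.001, 0.002]
wrist_force: [-0.1, -0.0, -0.4]
width: 1.006
gripper_force: 0.0
```

```bash
python3 - <<'E'
from h import *
s=ctrl.sense();print(s['time'],s['ee_pos'],s['wrist_force'])
p=shot('wrist');im=p['frame'][:,:,::-1].copy()
u=proj(p,w((.608,-.1079,.21),[-.06,-.04,.012])[0])
m=near(p,u,40); print(u,m.sum())
pose,e=fit([p],[m.astype(float)],JIG,(.608,-.1079,.21)); print('jig',pose.round(4),np.degrees(pose[2]),e)
for m in ctrl.masks_of('hook',p):
    uv=np.argwhere(m['pixels'])[:,::-1]; print(m['score'],uv.min(0),uv.max(0))
for P in ([30,90,34],[24,44,34],[36,44,34],[30,44,76],[10,60,25],[10,-60,25],[-100,-75,12],[-100,105,12],[75,105,12],[75,-75,12]):
    q=proj(p,w(pose,np.array(P)/1000)[0]); cv2.circle(im,tuple(np.round(q*8).astype(int)),8,(0,0,255),-1,shift=3)
x,y,_=u; 
E
```

```text
8.475 [ 0.534678   -0.09817751  0.23499961] [-0.08997327 -0.04558243 -0.39110661]
[264.28206228 190.69708969] 20423
jig [ 0.6081 -0.1078  0.2113] 12.10842227748352 0.008977383246301507
0.93 [322 237] [393 275]
0.43 [572  87] [639 191]Traceback (most recent call last):
  File "<stdin>", line 11, in <module>
ValueError: not enough values to unpack (expected 3, got 2)
```

```bash
python3 - <<'E'
from h import *
p=shot('wrist');pose=(.6081,-.1078,.2113)
for m in ctrl.masks_of('hook',p)[:1]:
    M=m['pixels'].astype(float)
    for a in (-.05,0,.05,.1,.2):
        c,s=np.cos(a),np.sin(a)
        d=np.array([-s,-c]);n=np.array([c,-s]); o=np.array([30,90])
        def bar(l0,l1,h,z0,z1): return np.array([[*(o+d*l+n*k),z] for l in(l0,l1) for k in(-h,h) for z in(z0,z1)])/1000
        r=render(p,pose,[bar(-6,60,6,28,34),bar(40,52,6,34,76)])
        print(a,(np.minimum(r,M).sum()/np.maximum(r,M).sum()).round(3))
E
```

```text
-0.05 0.008
0 0.007
0.05 0.019
0.1 0.032
0.2 0.06
```

servo_tool:
  targets:
    - [[0.01,0.06,0],[0,0,0],0]
    - [[0.02,0.12,0],[0,0,0],0]
    - [[0.03,0.18,0],[0,0,0],0]
    - [[0.04,0.24,0],[0,0,0],0]
    - [[0.055,0.3,0],[0,0,0],0]
    - [[0.065,0.33,0],[0,0,0],0]
    - [[0.065,0.33,0],[0,0,0],0]

```text
time: 9.55
ee_pos: [0.4701, 0.2353, 0.2308]
tcp_rot: [-0.003, 1.0, -0.0, -0.001]
wrist_force: [-0.7, -0.3, 0.8]
width: 0.998
gripper_force: 0.0
```

```bash
python3 - <<'E'
from h import *
s=ctrl.sense();print(s['time'],s['ee_pos'],s['wrist_force'])
p=shot('wrist')
ms=[m for m in ctrl.masks_of('strip',p)]
for m in ms: print(m['score'],np.round(m['uv']),at(p,m['uv'],.004).round(3)[:2])
u=proj(p,[.505,.262,.004])
m=near(p,u,60);print(u,m.sum(),p['frame'][int(u[1]),int(u[0])])
best=None
for y0 in (-23,-33):
    ps,e=fit([p],[m.astype(float)],STRIP,(.502,.272,np.radians(y0)));print(ps.round(4),np.degrees(ps[2]),e)
    if best is None or e<best[1]: best=(ps,e)
ps=best[0]; t=w(ps,[-.028,0,.03])[0]; print('tab',t,rel(t,np.degrees(ps[2])+90))
im=p['frame'][:,:,::-1].copy()
for P in ([45,50,4],[45,-50,4],[-45,50,4],[-45,-50,4],[-43,7,28.5],[-13,7,28.5],[-43,-7,28.5],[-13,-7,28.5]):
    q=proj(p,w(ps,np.array(P)/1000)[0]); cv2.circle(im,tuple(np.round(q*8).astype(int)),8,(0,0,255),-1,shift=3)
x,y=np.clip(u.astype(int),[110,100],[530,300]); cv2.imwrite('pics/c2.png',cv2.resize(im[y-100:y+100,x-110:x+110],None,fx=2.5,fy=2.5))
E
```

```text
9.55 [0.47013658 0.23528614 0.23083029] [-0.68786165 -0.31114827  0.81574534]
0.88 [240.  65.] [0.353 0.154]
0.76 [345. 193.] [0.496 0.272]
0.75 [213. 210.] [0.519 0.109]
0.56 [72. 59.] [ 0.348 -0.025]
[336.72542769 200.31121634] 5915 [221 218 218]
[ 0.5007  0.272  -0.3979] -22.798648796524493 0.01351698075679976
[ 0.5006  0.2719 -0.3926] -22.494682026896164 0.013819302869076625
tab [0.47484505 0.28285606 0.03      ] (array([ -4.2,  50.2, 201.1]), array([-0.1, -0.1, 22.9]))
```

View pics/c2.png

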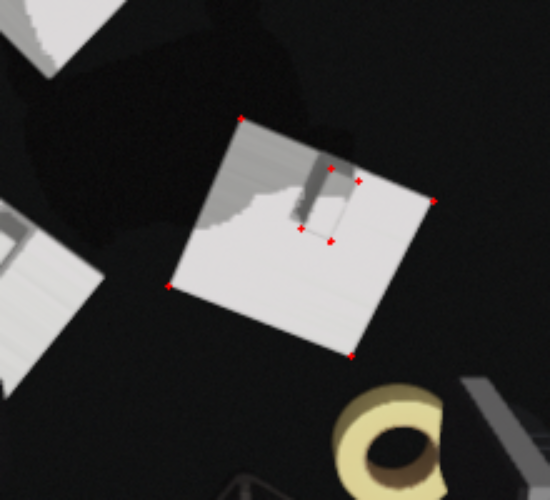

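The strip fit lands on all its corners and on the tab top. Tab is at (0.475, 0.283), strip yaw −22.8°. Next I grasp the tab.

servo_tool:
  targets:
    - [[-0.002,0.03,0.04],[0,0,8],0.3]
    - [[-0.004,0.05,0.09],[0,0,16],0.4]
    - [[-0.004,0.05,0.14],[0,0,22.9],0.4]
    - [[-0.004,0.05,0.175],[0,0,22.9],0.4]
    - [[-0.004,0.05,0.19],[0,0,22.9],0.4]
    - [[-0.004,0.05,0.201],[0,0,22.9],0.4]
    - [[-0.004,0.05,0.201],[0,0,22.9],0.4]
    - [[-0.004,0.05,0.201],[0,0,22.9],0.4]

```text
time: 10.65
ee_pos: [0.4758, 0.2828, 0.0325]
tcp_rot: [0.198, 0.98, 0.001, 0.001]
wrist_force: [-0.0, 0.2, 0.4]
width: 0.602
gripper_force: 0.0
```

servo_tool:
  targets:
    - [[0,0,0],[0,0,0],1]
    - [[0,0,0],[0,0,0],1]
    - [[0,0,0],[0,0,0],1]
    - [[0,0,0],[0,0,0],1]
    - [[0,0,0],[0,0,0],1]
    - [[0,0,0],[0,0,0],1]
  newtons: 60

```text
time: 11.4
ee_pos: [0.4753, 0.2829, 0.0322]
tcp_rot: [0.198, 0.98, 0.001, 0.001]
wrist_force: [-1.0, 1.0, 6.5]
width: 0.147
gripper_force: 60.7
```

```bash
python3 - <<'E'
from h import *
s=ctrl.sense();print(s)
E
```

```text
{'time': 11.4, 'qpos': array([ 4.10960389e-01,  4.55176207e-01,  1.85242007e+00,  1.60038408e-04,
        8.32323703e-01, -7.60882669e-01]), 'joint_velocities': array([-2.50996799e-04, -3.77973625e-05,  2.98027598e-04,  1.28343153e-04,
       -1.15924550e-03,  1.20915242e-03]), 'joint_torque': array([-2.37752963e-01, -4.10308743e+01, -1.55379421e+01, -5.97882341e-02,
       -2.39492599e-01,  2.62426125e-02]), 'ee_pos': array([0.47526768, 0.28285651, 0.03220701]), 'tcp_rot': array([1.98209049e-01, 9.80159410e-01, 5.27932863e-04, 6.51345417e-04]), 'wrist_force': array([-1.00340036,  1.01861901,  6.54518148]), 'torque': array([-0.03743855,  0.09337835,  0.05804676]), 'gripper_force': 60.706576108932495, 'width': 0.14655832424077944}
```

servo_tool:
  targets:
    - [[0,0,-0.03],[0,0,0],1]
    - [[0,0,-0.08],[0,0,0],1]
    - [[-0.03,-0.05,-0.1],[0,0,-6],1]
    - [[-0.06,-0.1,-0.1],[0,0,-12],1]
    - [[-0.09,-0.15,-0.1],[0,0,-18],1]
    - [[-0.12,-0.2,-0.1],[0,0,-24],1]
    - [[-0.15,-0.25,-0.1],[0,0,-30],1]
    - [[-0.18,-0.3,-0.1],[0,0,-34.9],1]
    - [[-0.2,-0.34,-0.08],[0,0,-34.9],1]
    - [[-0.21,-0.353,-0.07],[0,0,-34.9],1]

```text
time: 12.65
ee_pos: [0.5303, -0.1266, 0.1001]
tcp_rot: [-0.103, 0.995, 0.0, -0.001]
wrist_force: [-0.4, 0.2, -0.9]
width: 0.147
gripper_force: 59.7
```

servo_tool:
  targets:
    - [[0,0,0],[0,0,0],1]
    - [[0,0,0],[0,0,0],1]

```text
time: 12.9
ee_pos: [0.5309, -0.1229, 0.1014]
tcp_rot: [-0.105, 0.994, 0.001, -0.0]
wrist_force: [-0.7, -0.0, -0.9]
width: 0.146
gripper_force: 59.7
```

```bash
python3 - <<'E'
from h import *
s=ctrl.sense();print(s['time'],s['ee_pos'],s['tcp_rot'],s['wrist_force'],s['torque'],s['gripper_force'],s['width'])
p=shot('wrist');pose=(.6081,-.1078,.2113)
for q in('hook','hook_pin','strip'):
  for m in ctrl.masks_of(q,p):
    uv=np.argwhere(m['pixels'])[:,::-1]; print(q,m['score'],np.round(m['uv']),uv.min(0),uv.max(0))
im=p['frame'][:,:,::-1].copy()
for P in ([30,90,34],[30,44,76],[10,60,25],[10,-60,25],[10,0,25],[-100,-75,12],[-100,105,12],[75,105,12]):
    q=proj(p,w(pose,np.array(P)/1000)[0]); print(P,q.round(1)); cv2.circle(im,tuple(np.round(q*8).astype(int)),12,(0,0,255),-1,shift=3)
# strip as assumed rigid with the tool
tz=s['ee_pos'][2]-.0322; sp=np.array([*(s['ee_pos'][:2]),0]); 
Rm=R.from_quat(s['tcp_rot']).as_matrix(); ya=np.arctan2(Rm[1,1],Rm[0,1])-np.pi/2; print('tool yaw',np.degrees(ya))
o=w((s['ee_pos'][0],s['ee_pos'][1],ya),[.028,0,0])[0][:2]
for P in ([45,50,4],[45,-50,4],[-45,50,4],[-45,-50,4]):
    X=w((*o,ya),np.array(P)/1000)[0]+[0,0,tz]; q=proj(p,X); print('S',P,q.round(1)); cv2.circle(im,tuple(np.round(q*8).astype(int)),12,(0,255,0),-1,shift=3)
cv2.imwrite('pics/w5.png',im)
E
```

```text
12.9 [ 0.53086063 -0.12294322  0.10139857] [-1.05182125e-01  9.94452811e-01  5.45179294e-04 -1.72315969e-04] [-0.70493999 -0.00806803 -0.93302091] [-0.00383326 -0.0307087  -0.0373423 ] 59.695653319358826 0.1464009055359372
hook 0.4 [431. 344.] [422 336] [437 349]
hook_pin 0.39 [428. 340.] [423 336] [435 347]
strip 0.8 [512.  24.] [420   0] [607  79]
strip 0.79 [318. 252.] [224 219] [407 347]
strip 0.7 [586. 251.] [514 175] [639 321]
[30, 90, 34] [427.3 350.9]
[30, 44, 76] [380.2 401.9]
[10, 60, 25] [388.4 322. ]
[10, -60, 25] [237.8 322.2]
[10, 0, 25] [313.2 322.1]
[-100, -75, 12] [209.8 184.4]
[-100, 105, 12] [457.  184.2]
[75, 105, 12] [429.5 371.3]
tool yaw 12.075313941136438
S [45, 50, 4] [394.7 355. ]
S [45, -50, 4] [235.  355.2]
S [-45, 50, 4] [408.2 221.5]
S [-45, -50, 4] [221.5 221.6]
```

View pics/w5.png

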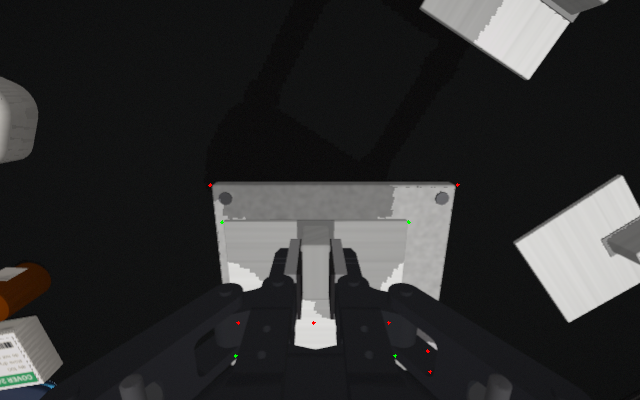

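The strip is parallel to the board: its rear edge runs (223,220)–(407,220) and the board's front edge (212,183)–(455,183). Both match the predictions. I'll average the pose readings and then lower.

```bash
cat >> h.py <<'E'
def avg(n=6):
    L=[]
    for _ in range(n): s=ctrl.sense(); L.append(np.r_[s['ee_pos'],R.from_quat(s['tcp_rot']).as_rotvec(),s['wrist_force']]); ctrl.grab_frame('scene')
    return np.mean(L,0),np.std(L,0)
J=(.6081,-.1078,.2113)
def injig(X):
    c,s=np.cos(J[2]),np.sin(J[2]);d=X[:2]-np.array(J[:2]); return np.array([c*d[0]+s*d[1],-s*d[0]+c*d[1]])*1000
E
python3 - <<'E'
from h import *
m,sd=avg();print(m.round(4),sd.round(4),injig(m))
Rm=R.from_rotvec(m[3:6]).as_matrix();print(np.degrees(np.arctan2(Rm[1,1],Rm[0,1]))-90, Rm[:,2])
# jig corners in a fresh image via board-only contour at front
p=shot('wrist');g=(p['frame'].max(2)>40)
for r in (195,200,205,210): c=np.where(g[r,190:480])[0]+190; print(r,c.min(),c.max())
b=p['frame'].max(2).astype(int)
for r in (226,232,238,244): print(r,[ (c,b[r,c]) for c in range(218,230)],[ (c,b[r,c]) for c in range(400,412)])
E
```

```text
[ 5.3120e-01 -1.2360e-01  1.0170e-01 -3.3090e-01  3.1235e+00 -2.0000e-04
 -9.3800e-02 -3.9900e-02 -1.0824e+00] [0.000e+00 3.000e-04 1.000e-04 7.000e-04 2.000e-04 1.000e-04 2.553e-01
 5.146e-01 4.668e-01] [-78.51871203   0.68478689]
12.094912822994672 [ 6.27915914e-04 -4.68217336e-05 -9.99999802e-01]
195 214 456
200 215 455
205 215 454
210 216 453
226 [(218, np.int64(135)), (219, np.int64(169)), (220, np.int64(176)), (221, np.int64(177)), (222, np.int64(177)), (223, np.int64(169)), (224, np.int64(155)), (225, np.int64(163)), (226, np.int64(163)), (227, np.int64(163)), (228, np.int64(163)), (229, np.int64(163))] [(400, np.int64(165)), (401, np.int64(165)), (402, np.int64(165)), (403, np.int64(165)), (404, np.int64(165)), (405, np.int64(166)), (406, np.int64(164)), (407, np.int64(166)), (408, np.int64(177)), (409, np.int64(176)), (410, np.int64(177)), (411, np.int64(178))]
232 [(218, np.int64(102)), (219, np.int64(161)), (220, np.int64(172)), (221, np.int64(172)), (222, np.int64(171)), (223, np.int64(167)), (224, np.int64(159)), (225, np.int64(163)), (226, np.int64(164)), (227, np.int64
[... 681 characters left out ...]
p.int64(164)), (405, np.int64(162)), (406, np.int64(163)), (407, np.int64(172)), (408, np.int64(172)), (409, np.int64(173)), (410, np.int64(173)), (411, np.int64(172))]
244 [(218, np.int64(19)), (219, np.int64(76)), (220, np.int64(138)), (221, np.int64(167)), (222, np.int64(172)), (223, np.int64(172)), (224, np.int64(174)), (225, np.int64(169)), (226, np.int64(156)), (227, np.int64(160)), (228, np.int64(160)), (229, np.int64(160))] [(400, np.int64(162)), (401, np.int64(162)), (402, np.int64(162)), (403, np.int64(162)), (404, np.int64(159)), (405, np.int64(162)), (406, np.int64(173)), (407, np.int64(173)), (408, np.int64(173)), (409, np.int64(174)), (410, np.int64(174)), (411, np.int64(173))]
```

servo_tool:
  targets:
    - [[0,-0.0004,0.02],[0,0,0],1]
    - [[0,-0.0004,0.04],[0,0,0],1]
    - [[0,-0.0004,0.052],[0,0,0],1]
    - [[0,-0.0004,0.054],[0,0,0],1]
    - [[0,-0.0004,0.056],[0,0,0],1]
    - [[0,-0.0004,0.056],[0,0,0],1]

```text
time: 14.2
ee_pos: [0.5315, -0.1249, 0.0457]
tcp_rot: [-0.105, 0.995, -0.0, 0.0]
wrist_force: [-0.1, 0.1, -1.0]
width: 0.145
gripper_force: 59.7
```

servo_tool:
  targets:
    - [[0,0,0.001],[0,0,0],1]
    - [[0,0,0.002],[0,0,0],1]
    - [[0,0,0.002],[0,0,0],1]

```text
time: 14.58
ee_pos: [0.5314, -0.1248, 0.0442]
tcp_rot: [-0.105, 0.994, -0.0, 0.0]
wrist_force: [-0.6, 0.4, 5.3]
width: 0.144
gripper_force: 60.6
```

servo_tool:
  targets:
    - [[-0.006,0,-0.0004],[0,0,0],1]
    - [[-0.012,0,-0.0004],[0,0,0],1]
    - [[-0.018,0,-0.0004],[0,0,0],1]
    - [[-0.024,0,-0.0004],[0,0,0],1]
    - [[-0.03,0,-0.0004],[0,0,0],1]
    - [[-0.036,0,-0.0004],[0,0,0],1]
    - [[-0.042,0,-0.0004],[0,0,0],1]
    - [[-0.044,0,-0.0004],[0,0,0],1]
    - [[-0.045,0,-0.0004],[0,0,0],1]

```text
time: 15.7
ee_pos: [0.5739, -0.1156, 0.0442]
tcp_rot: [-0.105, 0.994, -0.0, -0.001]
wrist_force: [-6.1, -2.0, 7.4]
width: 0.151
gripper_force: 60.9
```

```bash
python3 - <<'E'
from h import *
m,sd=avg(4);print(m.round(4),injig(m))
Rm=R.from_rotvec(m[3:6]).as_matrix();print(np.degrees(np.arctan2(Rm[1,1],Rm[0,1]))-90, Rm[:,2],ctrl.sense()['torque'])
E
```

```text
[ 5.7400e-01 -1.1550e-01  4.4200e-02  3.2990e-01 -3.1217e+00  1.0000e-04
 -5.2007e+00 -1.4918e+00  7.1899e+00] [-34.92011595  -0.40519626]
12.066168443175528 [-2.49331871e-03 -3.35709896e-04 -9.99996835e-01] [-0.05369832  0.68571526 -0.03319882]
```

servo_tool:
  targets:
    - [[-0.001,0,-0.0003],[0,0,0],1]
    - [[-0.002,0,-0.0003],[0,0,0],1]
    - [[-0.003,0,-0.0003],[0,0,0],1]
    - [[-0.004,0,-0.0003],[0,0,0],1]
    - [[-0.005,0,-0.0003],[0,0,0],1]
    - [[-0.005,0,-0.0003],[0,0,0],1]

```text
time: 16.65
ee_pos: [0.5795, -0.1143, 0.0442]
tcp_rot: [-0.105, 0.994, 0.0, -0.001]
wrist_force: [-4.3, -1.4, 5.9]
width: 0.147
gripper_force: 60.7
```

servo_tool:
  targets:
    - [[-0.001,0,0],[0,0,0],1]
    - [[-0.002,0,0],[0,0,0],1]
    - [[-0.002,0,0],[0,0,0],1]

```text
time: 17.02
ee_pos: [0.5812, -0.114, 0.0442]
tcp_rot: [-0.105, 0.994, 0.0, -0.001]
wrist_force: [-4.4, -0.4, 6.1]
width: 0.148
gripper_force: 60.7
```

servo_tool:
  targets:
    - [[-0.0007,0,0],[0,0,0],1]
    - [[-0.0014,0,0],[0,0,0],1]
    - [[-0.002,0,0],[0,0,0],1]
    - [[-0.002,0,0],[0,0,0],1]

```text
time: 17.52
ee_pos: [0.5813, -0.114, 0.0442]
tcp_rot: [-0.105, 0.994, -0.0, -0.003]
wrist_force: [-8.5, -2.7, 9.1]
width: 0.145
gripper_force: 61.1
```

```bash
python3 - <<'E'
from h import *
m,sd=avg(3);print(m.round(4),injig(m))
E
```

```text
[ 0.5813 -0.1139  0.0442  0.33   -3.1185  0.     -8.6176 -3.7248  9.0626] [-27.52621686  -0.37679816]
```

servo_tool:
  targets:
    - [[0.0005,0,0.0001],[0,0,0],1]
    - [[0.001,0,0.0002],[0,0,0],1]
    - [[0.001,0,0.0002],[0,0,0],1]
    - [[0.001,0,0.0002],[0,0,0],1]

```text
time: 18.18
ee_pos: [0.5812, -0.114, 0.0442]
tcp_rot: [-0.105, 0.994, 0.0, -0.002]
wrist_force: [-5.6, -2.6, 9.3]
width: 0.149
gripper_force: 61.1
```

```bash
python3 - <<'E'
from h import *
m,sd=avg(4);s=ctrl.sense();print(s['time'],m.round(4),injig(m),s['torque'],s['gripper_force'])
Rm=R.from_rotvec(m[3:6]).as_matrix();print(np.degrees(np.arctan2(Rm[1,1],Rm[0,1]))-90, Rm[:,2])
p=shot('wrist');save(p,'pics/f.png',(180,130,500,370),2.4)
for q in('hook','lap_plate'):
  for k in ctrl.masks_of(q,p): print(q,k['score'],np.round(k['uv']))
E
```

```text
18.375 [ 5.8120e-01 -1.1400e-01  4.4200e-02  3.2960e-01 -3.1206e+00 -1.0000e-04
 -6.6973e+00 -2.2683e+00  8.9313e+00] [-27.54854178  -0.38421776] [-0.18810208  0.90156538 -0.02346607] 61.102001667022705
12.059265707436083 [-3.61506766e-03 -3.32672770e-04 -9.99993410e-01]
hook 0.63 [316. 333.]
lap_plate 0.3 [317. 248.]
```

View pics/f.png

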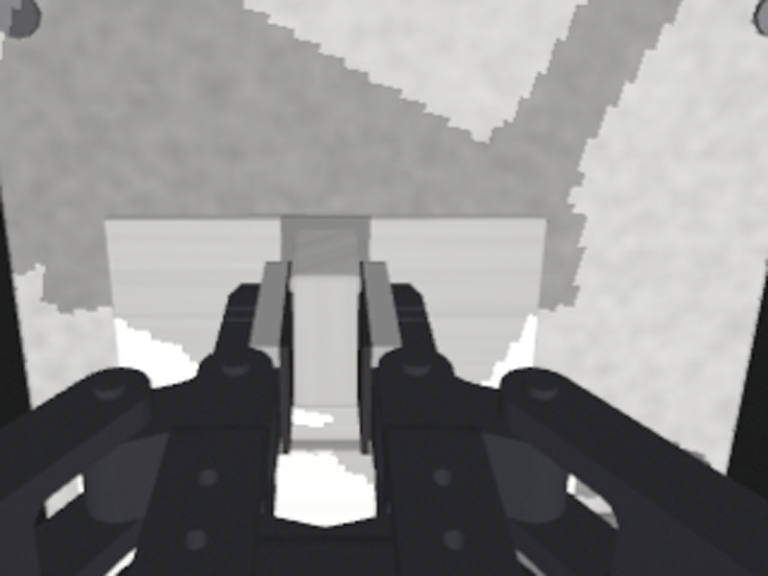

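The strip's rear edge is square at (105–546, 217) in the crop, and the slot hides its leading edge. The lap plate and hook look undisturbed. Next I take out the slight 0.2° pitch so the strip lies flat.

servo_tool:
  targets:
    - [[0,0,0],[0,-0.15,0],1]
    - [[0,0,0],[0,-0.3,0],1]
    - [[0,0,0],[0,-0.3,0],1]
    - [[0,0,0],[0,-0.3,0],1]

```text
time: 19.02
ee_pos: [0.5811, -0.114, 0.0442]
tcp_rot: [-0.105, 0.994, 0.0, 0.001]
wrist_force: [-6.9, -1.9, 9.2]
width: 0.144
gripper_force: 61.1
```

```bash
python3 - <<'E'
from h import *
m,sd=avg(4);s=ctrl.sense();print(s['time'],m.round(4),injig(m),s['torque'],s['gripper_force'])
Rm=R.from_rotvec(m[3:6]).as_matrix();print(Rm[:,2])
E
```

```text
19.225 [ 5.8120e-01 -1.1400e-01  4.4200e-02 -3.3000e-01  3.1229e+00  9.0000e-04
 -7.0258e+00 -1.7855e+00  8.9770e+00] [-27.63508605  -0.38826248] [-0.28731043  1.13441526 -0.08703603] 61.12166404724121
[ 1.25090117e-03  7.23389149e-04 -9.99998956e-01]
```

```bash
python3 - <<'E'
from h import *
p=shot('wrist'); T=np.eye(4);T[:3,:3]=np.c_[[-1,0,0],[0,1,0],[0,0,-1]];T[:3,3]=[.5347,-.0982,.235]
p['P']=T@np.array(p['T_tool_cam'])
for a in(0,.1,.2):
    c,s=np.cos(a),np.sin(a);d=np.array([-s,-c]);n=np.array([c,-s]);o=np.array([30,90])
    f=lambda l,k,z:proj(p,w(J,np.array([*(o+d*l+n*k),z])/1000)[0]).round(1)
    print(a,'front edge at pivot/tip',f(0,-6,34),f(70,-6,34),'pin top',f(46,0,76),'pivot left',f(-8,0,34))
E
```

```text
0 front edge at pivot/tip [385.3 241. ] [327.5 252.2] pin top [352.2 271.6] pivot left [392.7 244.2]
0.1 front edge at pivot/tip [385.8 241. ] [327.1 246.9] pin top [351.7 267.8] pivot left [392.7 244.8]
0.2 front edge at pivot/tip [386.3 240.9] [327.3 241.5] pin top [351.6 264. ] pivot left [392.7 245.4]
```

```bash
python3 - <<'E'
from h import *
print(ctrl.close_job())
E
```

```text
the job is handed in; nothing more can be done
None
```

I closed the hook onto its end stop with the tip in the keeper, then slid the strip under the lap plate against the stop; it is square, centred to about 0.4 mm, and held down at about 10 N. The job is handed in at about 19 s; I confirmed the hook from the picture and push force before letting go of it, but couldn't see it clearly at the end.

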